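# Next engraving job: oldest box to the laser, new box into the queue

## Task

Take the oldest gift box, the one at the low front end of the sloped job lane, and set it down gently on the engraver's drawn-out tray, square and snug in the corner against both fences, then push the tray smoothly and fully home under the laser so that the box stays in its corner. Once the other two boxes have rolled down, load the newly arrived box from the bench into the lane behind them, long side along the lane, setting it down gently so that it rolls up against the last one. Keep the boxes upright, lift none of the other boxes out of the lane, and leave the other things on the bench where they are.

Things in the scene. Friction and masses are not known exactly. Their poses are not given: they have to be found in the camera images.
- box_front_c (a point): Centre (half-way up) of the oldest gift box, resting against the lane's front stop. A gift box: closed wooden box 56 mm along its x, 80 mm along its y, 60 mm high, 0.15 to 0.27 kg, brown, lid seam, brass clasp on its -x face; lids stay shut. It is tilted with the lane, y along the lane. Grip it across the 56 mm width, no lower than the centre, clear of the low guides.
- box_middle_c (a point): Centre of the second box in the lane, same kind, just behind the oldest; it rolls down to the stop by itself when the oldest is lifted out.
- box_back_c (a point): Centre of the third box in the lane, same kind, at the high end; it rolls down by itself too.
- box_new_c (a point): Centre (half-way up) of the newly arrived box, same kind and size, standing upright on the bench between the robot and the lane in any one of three places about 120 mm apart (the tin and the flat case have the other two). Its yaw varies.
- lane_stop (a point): Middle of the inner face of the lane's front stop, level with the roller tops, 46 mm above the bench. The fixed roller lane rises from here along this point's +y at 10 degrees for 262 mm; z up, x across. Side guides 62 mm apart inside, flared, 8 mm above the rollers; nothing else beside a box is higher. The stop is 18 mm high, square to the slope. Boxes roll down freely; there is room for three.
- lane_third (a point): Centre of the third and last box when three stand nose to tail against the stop, undersides on the rollers, tilted 10 degrees (its +y end higher). Same axes as lane_stop. A box set down up to 12 mm farther up the lane rolls down to here. The rollers go on 62 mm up the slope from here.
- tray_seat (a point): Centre of a gift box that stands on the engraver's sliding tray snug against both fences, its long side along this point's y, either way round. Tray top: 30 mm below, 54 mm above the bench. Two fences form a corner: the long one's face is 28 mm off in +x (86 mm long, along y), the end one's 40 mm off in +y; 7 mm thick, 8 mm high. -x and -y sides open. z up. Moves with the tray.
- tray_handle (a point): Middle of the tray's black handle: a level bar 12 mm thick, 80 mm long along x, 40 mm above the tray top (94 mm above the bench) on a post at each end; 140 mm in +y from the seat, beyond the end fence. The tray ends 20 mm beyond it. Moves with the tray; axes as tray_seat.
- tray (a joint): Travel of the tray on level rails (m): 0 drawn right out, 0.17 home at its stop under the laser. As it grows the tray moves along tray_seat's -y. Sliding takes 5 to 7 N, it stays where left; a jolt at the stop shifts the box. At home the laser head hangs over the seat: lens 255 mm, head up to 403 mm above the bench, near face 55 mm in +y of the seat.
- rack: The fixed stand of the lane, 120 mm wide at the feet, 270 mm long; origin on the bench below lane_stop, axes as lane_stop.
- engraver: The fixed laser engraver: low bed 220 mm in x, 460 mm in y, 30 mm high, with rails, a white column and a white laser head on an arm. Origin on the bench below the lens, axes as tray_seat. The bed reaches 280 mm in +y and 180 mm in -y; the column (450 mm high) stands 140 mm off in -y.
- tin: Bystander: round aluminium tin with lid, 71 mm across, 48 mm high; origin under its centre.
- case: Bystander: flat dark wooden case 70 x 52 x 30 mm; origin under its centre.
- file: Bystander: hand file lying on the bench in front of the engraver, 230 mm long along its x, 18 mm high, black handle.
- mandrel: Bystander: tapered steel ring mandrel lying at the far edge, 220 mm long along its x, 24 mm high.
- bottle_white: Bystander: white nozzle bottle behind the lane, 54 mm across, 162 mm high; origin under its centre.
- bottle_dark: Bystander: dark bottle behind the lane, 54 mm across, 127 mm high; origin under its centre.
- ring_tray: Bystander: open wooden tray of rings behind the lane, 130 x 190 x 35 mm; origin under its centre.
There are look-alikes about, which are no part of the job. What is shaped like the part that bears box_middle_c but blue or green is not meant.

How it is judged:
By the outcome, as a careful person would: the job done as asked, in the order asked, and still so for the second after the job is handed in, with the robot touching nothing.
It also fails if it takes over 64 s, if anything falls off the work surface, if the arm or the gripper's body presses on something with over 40 N, if the wrist force passes 120 N, or if a joint passes its speed limit or range.

## Robot

A 6-joint arm with a two-finger parallel gripper is mounted at the origin on the work surface. World frame = base frame: x ahead of the robot, y to its left, z up, the work surface at z = 0. Lengths are in m, angles in rad, forces in N, time in s.
With the tool pointing down it reaches from about 0.3 to 0.95 m from the base axis. Payload 3.1 kg.
Tool frame: the origin (TCP) lies midway between the tips of the shut fingers; the grasp point (between the pads) lies 19 mm behind it; z points along the fingers, y is the direction in which the jaws open and shut (so a half turn about z gives the same grasp; the last joint's range is limited). The gripper opens to 85 mm and grips with 20 to 120 N. Pads are 22 mm wide; open, the fingers measure 114 mm over their backs; the gripper's body (76 mm by 85 mm) begins 54 mm behind the grasp point. The pads swing forward as they close: fully open they stand 13 mm farther back than shut.
Start: joints at [1.133, 0.308, 1.634, -0, 1.2, -0.07], TCP at [0.225, 0.583, 0.231] pointing down, gripper open.
Joint ranges: [-3.06, 3.06], [-0.79, 1.96], [0.05, 2.63], [-1.19, 4.34], [0.05, 2.64], [-2.94, 2.94]. Speed limits (rad/s): [2.79, 2.79, 3.14, 3.14, 3.14, 3.14].

## Interface

Orientations are given as a unit quaternion [w, x, y, z].
In Python, from cell import manip gives the robot as it stands.
- The arm moves only by the shell command python3 -m inch 'ROWS'. ROWS is JSON, a list that holds one entry, the list of rows, each a list of 7 numbers: the shift along the tool's x, y, z in mm, then the turn, a rotation vector about the tool's x, y, z in degrees, then the opening, from 0 (shut) to 1 (fully open). A call has exactly 10 rows; each row is the pose to reach, as a shift and turn from the pose commanded when the call began, along the tool's axes at that moment; what a row does not reach only later rows make up. A row lasts 1/12 s, in which the tool goes at most 41.7 mm and 7.16 degrees, less where a joint would pass 70% of its speed; a pose out of reach is approached as far as the arm can. A call with a gripper value outside its range is refused whole. The fingers move at their own pace and stop on an object; the grip force is fixed at half the most. Time passes only in rows, so rows that repeat a pose let the fingers close, or fill a call up. It gives the time, the measured TCP pose, the force and the opening at its end, in the units of the state.
- manip.state(): the state, without advancing time (a new reading comes with each control period).
- manip.camera(name): name is "scene" or "top" or "wrist"; returns a dict with "frame" (480x640x3 uint8, red, green, blue), "camera_matrix" (3x3 intrinsics, pixels), "dist_coeffs" ([k1, k2, p1, p2, k3] as OpenCV has them; the pictures are not rectified), "position" and "orientation" of the camera in the world; the wrist camera has in their place "mount" (4x4, takes a point from camera to tool coordinates, whose origin is the TCP and whose axes are the flange's). Camera axes: x right, y down, z forward; pixel columns grow to the right and rows downward; lengths in m; the calibration is good to about 2 mm. A picture is of the moment at which its call begins: read the wrist's pose just before it. There is no depth.
- manip.job_done(): hands the job in, once; it reports no verdict.
Trained networks look in a picture, given as the dict that the camera call returned (one of the last four; its "shot" number tells which), for a name from the list of things; names that differ only in an ending like _2 or _b are one class to them, and where a whole thing is asked for, a point or a joint stands for the part that bears it (a point fixed in the world has none). Each returns a list of dicts, best first, with "p" (0 to 1); they miss things now and then, are a little off and sometimes report something else, mostly with a low value. They report only what shows in the picture. A call takes as long as a camera call. They do not tell look-alikes from the thing itself.
- manip.boxes_of(picture, query): "centre" ([x, y, z] in m, in world coordinates, good to about 4 mm: the middle of the surface that is visible of it).
The state is a dict: "time": time; "joints": joint angles; "qvel": joint speeds; "effort": joint torques, N m; "tool_pos": TCP position; "orientation": TCP orientation; "wrist_force": force on the tool from outside, world axes, zero at the start; "ft_torque": the same for the moment, N m; "gripper_width": finger opening in m.
Only numpy, scipy, OpenCV 4.12 (cv2) and the standard library are available. Lean on these libraries where they do the work, as an engineer would, in place of code of your own. Each camera call takes 0.05 s, during which the arm holds its last target. There are 200 camera calls.

## Working session

There is one attempt and no reset: what is moved stays moved. The work goes in short steps, Python scripts to look and compute and a shell command to move; the robot and the scene stay as the last step left them, time stands still between calls to the robot, and variables do not carry over. Pictures are saved under pics/ and viewed, about 8 in all and at most 12, crops included, and the job is handed in when it is done.

```bash
ls; mkdir -p pics
python3 - <<'E'
from cell import manip
import cv2
s=manip.state(); print({k:(s[k]) for k in('time','tool_pos','orientation','gripper_width')})
for c in('scene','top'):
    p=manip.camera(c); cv2.imwrite(f'pics/{c}0.png',p['frame'][:,:,::-1])
    print(c,p['position'],p['orientation'])
    for q in('box_middle_c','box_new_c','tray_handle','tray','rack','engraver','tin','case','lane_stop'):
        try:
            for r in manip.boxes_of(p,q)[:6]: print(q,round(r['p'],2),[round(float(v),3) for v in r['centre']])
        except Exception as e: print(q,e)
E
```

```text
pics
{'time': 0.0, 'tool_pos': array([0.22437467, 0.58243639, 0.23002895]), 'orientation': array([-3.02165504e-04,  1.82858259e-01,  9.83138584e-01, -1.13561579e-03]), 'gripper_width': 0.08527465679361308}
scene [ 1.24074781 -0.15229815  0.82861734] [-0.28460422  0.71704102  0.58738058 -0.24461535]
box_middle_c 0.95 [0.428, 0.41, 0.053]
box_middle_c 0.71 [0.559, 0.209, 0.117]
box_new_c 0.61 [0.415, 0.163, 0.06]
box_new_c 0.27 [0.451, 0.054, 0.044]
tray_handle 0.97 [0.509, -0.187, 0.056]
tray_handle 0.3 [0.583, 0.229, 0.061]
tray 0.66 [0.508, -0.188, 0.052]
tray 0.55 [0.794, -0.223, 0.02]
tray 0.39 [0.545, -0.388, 0.052]
rack 0.85 [0.584, 0.23, 0.059]
engraver 0.71 [0.544, -0.387, 0.053]
engraver 0.42 [0.517, -0.189, 0.055]
case 0.92 [0.377, 0.289, 0.029]
case 0.24 [0.515, -0.189, 0.053]
lane_stop 0.58 [0.585, 0.229, 0.054]
lane_stop 0.35 [0.507, -0.188, 0.058]
top [ 0.31561281 -0.0191561   1.24169068] [-0.06833881  0.70820317 -0.70006597  0.06071006]
box_middle_c 0.82 [0.418, 0.398, 0.056]
box_middle_c 0.75 [0.406, 0.171, 0.06]
box_middle_c 0.67 [0.534, 0.208, 0.122]
box_middle_c 0.62 [0.258, 0.301, 0.057]
box_middle_c 0.29 [0.495, -0.182, 0.056]
box_new_c 0.89 [0.409, 0.17, 0.059]
tray_handle 0.65 [0.494, -0.179, 0.054]
tray 0.92 [0.493, -0.184, 0.055]
tray 0.37 [0.755, 0.046, 0.009]
tray 0.25 [0.501, 0.24, 0.065]
rack 0.64 [0.502, 0.239, 0.064]
engraver 0.86 [0.491, -0.36, 0.055]
engraver 0.52 [0.433, 0.058, 0.044]
tin 0.71 [0.385, 0.288, 0.027]
tin 0.63 [0.431, 0.058, 0.042]
tin 0.59 [0.496, -0.182, 0.051]
case 0.89 [0.388, 0.286, 0.028]
lane_stop 0.67 [0.502, 0.238, 0.067]
```

View pics/scene0.png

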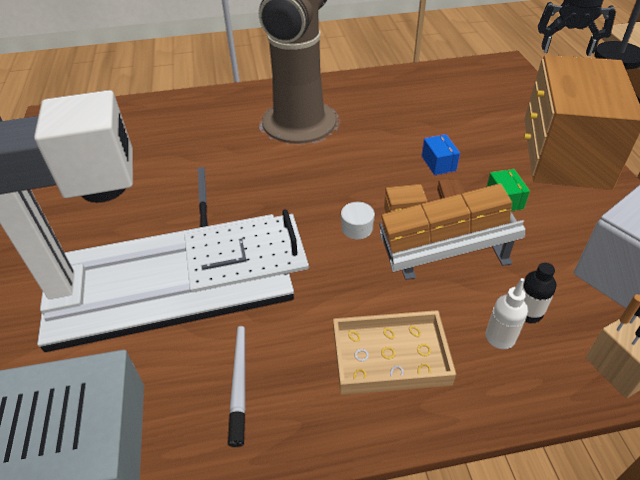

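View pics/top0.png

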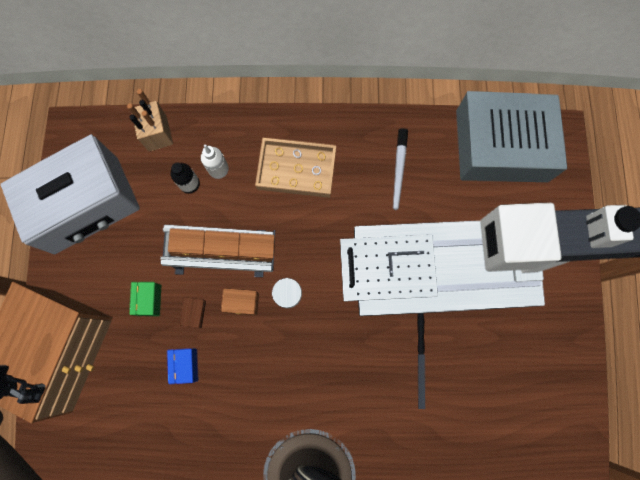

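The top view puts the lane at px (163–273, 228–272), its low end to the right, with the new box at (239, 301), tin at (287, 292) and case at (193, 312). The tray is at (342–437, 235–300), with its fence corner near (390, 255) and its handle at (351, 267). Next I'll enlarge these areas.

```bash
cat > h.py <<'E'
import numpy as np, cv2
from scipy.spatial.transform import Rotation as R
def q2R(q): return R.from_quat([q[1],q[2],q[3],q[0]]).as_matrix()
def cam(p,st=None):
    if 'mount' in p:
        T=np.eye(4);T[:3,:3]=q2R(st['orientation']);T[:3,3]=st['tool_pos'];M=T@np.array(p['mount']);return M[:3,:3],M[:3,3]
    return q2R(p['orientation']),np.array(p['position'])
def ray(p,uv,z,st=None):
    "pixels -> world on plane z"
    Rm,t=cam(p,st)
    n=cv2.undistortPoints(np.array(uv,float).reshape(-1,1,2),np.array(p['camera_matrix']),np.array(p['dist_coeffs']))[:,0]
    d=np.c_[n,np.ones(len(n))]@Rm.T
    return t+d*((np.broadcast_to(z,len(n))-t[2])/d[:,2])[:,None]
def proj(p,X,st=None):
    Rm,t=cam(p,st); Xc=(np.atleast_2d(X)-t)@Rm
    return cv2.projectPoints(Xc,np.zeros(3),np.zeros(3),np.array(p['camera_matrix']),np.array(p['dist_coeffs']))[0][:,0]
E
python3 - <<'E'
import pickle
from cell import manip
from h import *
p=manip.camera('top');f=p['frame'][:,:,::-1]
pickle.dump(p,open('top.pkl','wb'))
a=cv2.resize(f[215:325,150:310],(800,550),interpolation=cv2.INTER_CUBIC)
b=cv2.resize(f[215:325,330:450],(600,550),interpolation=cv2.INTER_CUBIC)
cv2.imwrite('pics/a.png',a);cv2.imwrite('pics/b.png',b)
E
```

```text
(no output)
```

View pics/a.png

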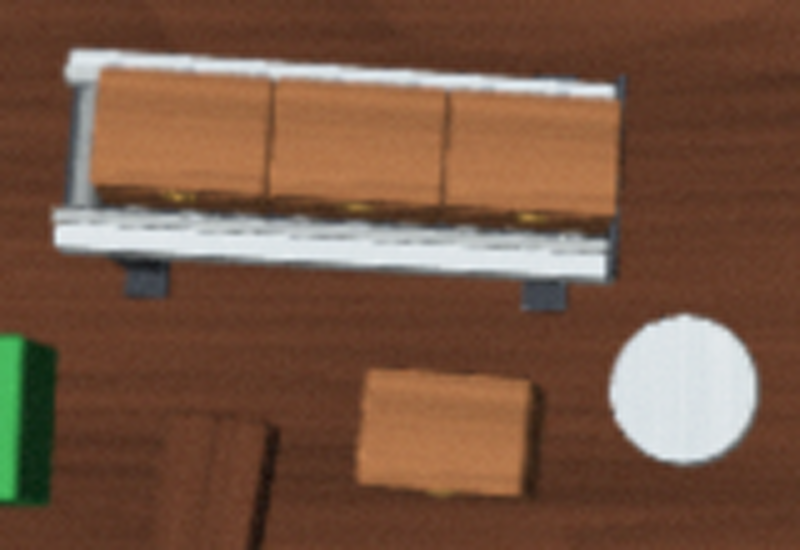

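View pics/b.png

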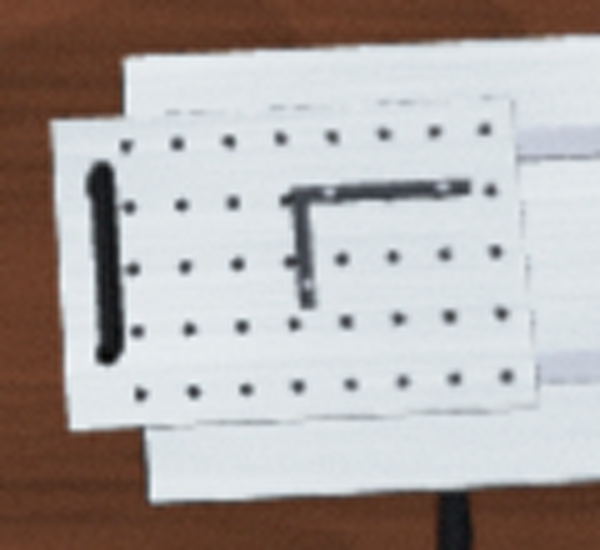

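Run:
```python
import pickle
from h import *
np.set_printoptions(precision=4,suppress=True)
p=pickle.load(open('top.pkl','rb'))
A=lambda l,x0,y0:np.array([[x0+(x+.5)/5-.5,y0+(y+.5)/5-.5] for x,y in l])
lane=ray(p,A([(618,102),(612,216),(447,92),(443,205),(273,82),(268,196),(103,68),(92,187)],150,215),[.105,.105,.119,.119,.133,.133,.1467,.1467])
print('lane',lane)
d=np.mean([lane[6]-lane[0],lane[7]-lane[1]],0);print('yaw y-axis from world y',np.degrees(np.arctan2(-d[0],d[1])),np.linalg.norm(d[:2]),240*np.cos(np.radians(10)))
for i in(0,2,4):print('top c',lane[i:i+4].mean(0))
nb=ray(p,A([(365,370),(530,380),(522,497),(357,485)],150,215),.06);print('new',nb,nb.mean(0))
d=nb[0]-nb[1]+nb[3]-nb[2];print('yaw',np.degrees(np.arctan2(-d[0],d[1])),np.linalg.norm(d)/2)
B=lambda l:A(l,330,215)
h=ray(p,B([(126,147),(485,130),(140,393),(507,377)]),.054);d=h[0]-h[1]+h[2]-h[3];t=np.arctan2(-d[0],d[1]);print('tray yaw',np.degrees(t))
ex=np.array([np.cos(t),np.sin(t)]);ey=np.array([-np.sin(t),np.cos(t)])
f=ray(p,B([(312,203),(470,196),(316,306)]),.062);print('fence',f)
print('seat from fence',f[0,:2]-.028*ex-.040*ey)
H=ray(p,B([(101,170),(110,357)]),.1);print('handle',H,H.mean(0)[:2]-.14*ey)
tr=ray(p,B([(51,121),(70,431)]),.054);print('tray end',tr,'seat',tr.mean(0)[:2]-.16*ey)
```

```text
lane [[0.559  0.0884 0.105 ]
 [0.5055 0.0897 0.105 ]
 [0.56   0.1659 0.119 ]
 [0.5074 0.1657 0.119 ]
 [0.5609 0.2438 0.133 ]
 [0.5082 0.2432 0.133 ]
 [0.5637 0.3191 0.1467]
 [0.509  0.3205 0.1467]]
yaw y-axis from world y -1.019373627519104 0.23078605355731288 236.35386072292994
top c [0.533  0.1274 0.112 ]
top c [0.5341 0.2047 0.126 ]
top c [0.5355 0.2817 0.1399]
new [[0.4376 0.2097 0.06  ]
 [0.434  0.1308 0.06  ]
 [0.3788 0.1329 0.06  ]
 [0.3831 0.2112 0.06  ]] [0.4084 0.1712 0.06  ]
yaw -2.8883514967175206 0.07869442653449332
tray yaw 3.1656692123593677
fence [[ 0.522  -0.1922  0.062 ]
 [ 0.5262 -0.2683  0.062 ]
 [ 0.4725 -0.1934  0.062 ]]
seat from fence [ 0.4963 -0.2337]
handle [[ 0.5298 -0.0891  0.1   ]
 [ 0.4431 -0.0932  0.1   ]] [ 0.4942 -0.2309]
tray end [[ 0.5622 -0.0678  0.054 ]
 [ 0.4129 -0.0773  0.054 ]] seat [ 0.4964 -0.2323]
```

```bash
cat >> h.py <<'E'
def tool(yaw,tilt=0):
    "tool x along object y, tool y along object x, tilted about object x (deg), z down"
    Z=R.from_euler('z',yaw,degrees=True).as_matrix()@R.from_euler('x',tilt,degrees=True).as_matrix()
    return Z@np.array([[0,1,0],[1,0,0],[0,0,-1.]])
def go(st,pos,Rt):
    R0=q2R(st['orientation']);sh=R0.T@(np.array(pos)-st['tool_pos'])*1000
    rv=np.degrees(R.from_matrix(R0.T@Rt).as_rotvec());print('shift',sh.round(1),'rot',rv.round(2),'dist',np.linalg.norm(sh).round(1))
def show(st):
    print('t',st['time'],'pos',st['tool_pos'].round(4),'F',np.round(st['wrist_force'],2),'w',round(st['gripper_width'],4),'j',np.round(st['joints'],2))
E
python3 - <<'E'
from cell import manip
from h import *
go(manip.state(),(.533,.115,.181),tool(-1,10))
E
```

```text
shift [-456.  -326.1   50.3] rot [-6.1   8.73 69.74] dist 562.8
```

```bash
python3 -m inch '[[[-42,-30,3,-0.6,0.9,7,1],[-84,-60,5,-1.2,1.7,14,1],[-126,-90,5,-1.8,2.6,21,1],[-168,-120,5,-2.4,3.5,28,1],[-210,-150,5,-3,4.4,35,1],[-252,-180,10,-3.6,5.2,42,1],[-294,-210,15,-4.2,6,49,1],[-336,-240,20,-4.8,7,56,1],[-378,-270,25,-5.5,7.9,63,1],[-420,-300,30,-6.1,8.7,69.7,1]]]'
python3 - <<'E'
from cell import manip
from h import *
s=manip.state();show(s)
go(s,(.533,.115,.181),tool(-1,10))
E
```

```text
time: 1.88
tool_pos: [0.4547, 0.234, 0.2108]
orientation: [-0.061, 0.712, 0.696, 0.063]
wrist_force: [1.2, 0.8, -0.0]
gripper_width: 0.0854
t 1.8833 pos [0.4547 0.234  0.2108] F [ 1.16  0.83 -0.03] w 0.0854 j [0.29 0.07 1.97 0.19 1.05 0.22]
shift [-120.6   81.     9. ] rot [ 0.12 -0.05 -0.29] dist 145.6
```

```bash
python3 -m inch '[[[-25,17,2,0,0,0,1],[-50,34,4,0,0,0,1],[-75,50,5,0,0,0,1],[-100,67,7,0,0,0,1],[-121,81,9,0,0,-0.3,1],[-121,81,9,0,0,-0.3,1],[-121,81,9,0,0,-0.3,1],[-121,81,9,0,0,-0.3,1],[-121,81,9,0,0,-0.3,1],[-121,81,9,0,0,-0.3,1]]]'
python3 - <<'E'
from cell import manip
from h import *
s=manip.state();show(s)
go(s,(.533,.115,.181),tool(-1,10))
p=manip.camera('wrist');f=p['frame'][:,:,::-1].copy()
t=np.radians(10);y=np.radians(-1)
ex=np.array([np.cos(y),np.sin(y),0]);eu=np.array([-np.sin(y)*np.cos(t),np.cos(y)*np.cos(t),np.sin(t)]);n=np.cross(ex,eu)
c=np.array([.533,.132,.0825])
X=[c+n*.03+a*.028*ex+b*.04*eu for a,b in((1,1),(1,-1),(-1,-1),(-1,1))]
pts=proj(p,np.array(X),s);print(pts)
cv2.imwrite('pics/w1raw.png',f)
for u in pts: cv2.drawMarker(f,tuple(int(v) for v in u.round()),(255,255,0),cv2.MARKER_CROSS,14,1)
cv2.imwrite('pics/w1.png',f)
E
```

```text
time: 2.72
tool_pos: [0.5322, 0.118, 0.1809]
orientation: [-0.061, 0.708, 0.701, 0.062]
wrist_force: [-0.6, 0.6, 0.1]
gripper_width: 0.0854
t 2.7167 pos [0.5322 0.118  0.1809] F [-0.59  0.61  0.13] w 0.0854 j [ 0.04  0.2   1.89  0.2   1.05 -0.05]
shift [-2.9  0.9 -0.6] rot [0.01 0.01 0.43] dist 3.1
[[364.90238364 198.83176622]
 [359.66003443 316.6104038 ]
 [276.98370432 316.05485914]
 [273.91219747 198.15814053]]
```

View pics/w1.png

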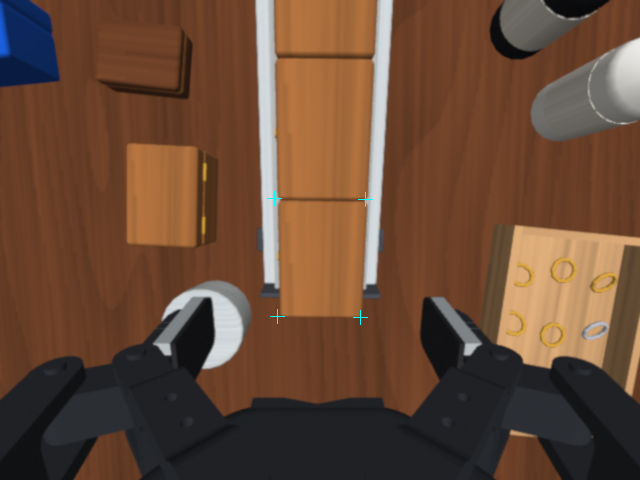

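The projected corners land on the front box to about 1 px (277–364, 199–317). I'm descending along the slope normal to grip it.

```bash
python3 -m inch '[[[-1,2,15,0,0,0.4,1],[-3,2,30,0,0,0.4,1],[-3,2,45,0,0,0.4,1],[-3,2,60,0,0,0.4,1],[-3,2,75,0,0,0.4,1],[-3,2,88,0,0,0.4,1],[-3,2,98,0,0,0.4,1],[-3,2,106,0,0,0.4,1],[-3,2,110,0,0,0.4,1],[-3,2,110,0,0,0.4,1]]]'
python3 - <<'E'
from cell import manip
from h import *
s=manip.state();show(s)
t=np.radians(10);go(s,np.array([.534,.132,.0825])-.011*np.array([0,-np.sin(t),np.cos(t)]),tool(-1,10))
E
python3 -m inch '[[[0,0,0,0,0,0,0.5],[0,0,0,0,0,0,0.5],[0,0,0,0,0,0,0.3],[0,0,0,0,0,0,0.3],[0,0,0,0,0,0,0.3],[0,0,0,0,0,0,0.3],[0,0,0,0,0,0,0.3],[0,0,0,0,0,0,0.3],[0,0,0,0,0,0,0.3],[0,0,0,0,0,0,0.3]]]'
```

```text
time: 3.6
tool_pos: [0.5343, 0.1334, 0.071]
orientation: [-0.061, 0.711, 0.698, 0.062]
wrist_force: [-0.2, -1.0, 0.2]
gripper_width: 0.0857
t 3.6 pos [0.5343 0.1334 0.071 ] F [-0.19 -0.95  0.18] w 0.0857 j [ 0.07  0.37  1.94  0.24  0.83 -0.08]
shift [ 0.6 -0.3 -0.5] rot [-0.08  0.03 -0.04] dist 0.9
time: 4.43
tool_pos: [0.536, 0.133, 0.0728]
orientation: [-0.06, 0.711, 0.698, 0.063]
wrist_force: [-0.2, -1.3, 5.7]
gripper_width: 0.0557
```

```bash
python3 -m inch '[[[0,0,-3,0,0,0,0.3],[0,0,-7,0,0,0,0.3],[0,0,-12,0,0,0,0.3],[-0.5,0,-18,0,0,0,0.3],[-1,0,-25,0,0,0,0.3],[-1,0,-34,0,0,0,0.3],[-1,0,-45,0,0,0,0.3],[-1,0,-58,0,0,0,0.3],[-2,0,-72,0,0,0,0.3],[-2,0,-86,0,0,0,0.3]]]'
python3 - <<'E'
from cell import manip
from h import *
s=manip.state();show(s)
p=manip.camera('scene');cv2.imwrite('pics/s2.png',p['frame'][:,:,::-1])
# box centre in tool: 11mm-> measured
go(s,(.4945,-.236,.16),tool(3.2,0))
E
```

```text
time: 5.27
tool_pos: [0.535, 0.1154, 0.1578]
orientation: [-0.06, 0.711, 0.698, 0.062]
wrist_force: [1.3, -0.6, -1.3]
gripper_width: 0.0552
t 5.2667 pos [0.535  0.1154 0.1578] F [ 1.28 -0.61 -1.28] w 0.0552 j [ 0.03  0.23  1.91  0.21  1.   -0.06]
shift [-346.4  -33.9  -63. ] rot [ 0.43 -9.93 -4.25] dist 353.7
```

View pics/s2.png

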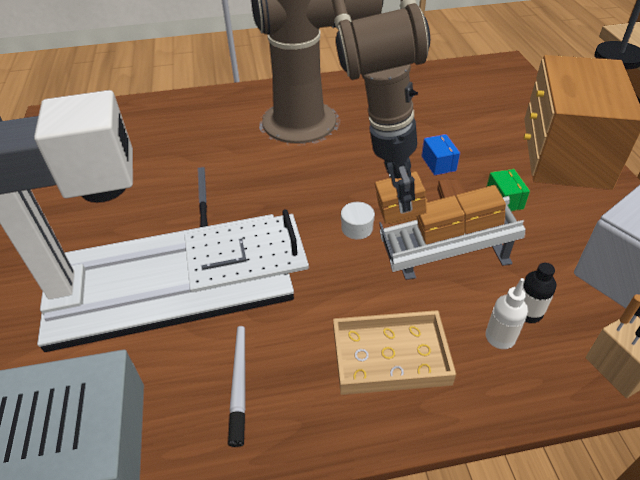

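Box 1 is lifted clear, and the other two are rolling down (px 440–505, 200–230). Next is the carry to a hover over the tray.

```bash
python3 -m inch '[[[-14,-1,-3,0,-0.4,-0.2,0.3],[-42,-4,-8,0,-1.2,-0.5,0.3],[-80,-8,-15,0,-2.3,-1,0.3],[-119,-12,-22,0,-3.4,-1.5,0.3],[-159,-16,-29,0,-4.6,-2,0.3],[-199,-20,-36,0,-5.7,-2.5,0.3],[-239,-25,-43,0.2,-6.9,-3,0.3],[-279,-30,-50,0.3,-8,-3.5,0.3],[-318,-34,-57,0.4,-9.2,-4,0.3],[-347,-37,-63,0.4,-9.9,-4.3,0.3]]]'
python3 - <<'E'
from cell import manip
from h import *
s=manip.state();show(s)
go(s,(.4917,-.2374,.16),tool(3.2,0))
p=manip.camera('wrist');f=p['frame'][:,:,::-1].copy()
y=np.radians(3.2);ex=np.array([np.cos(y),np.sin(y),0]);ey=np.array([-np.sin(y),np.cos(y),0])
S=np.array([.4955,-.2325,.062])
P=proj(p,np.array([S+.028*ex+.04*ey,S+.028*ex-.046*ey,S-.02*ex+.04*ey]),s);print(P)
for u in P: cv2.drawMarker(f,tuple(int(v) for v in u.round()),(0,0,255),cv2.MARKER_CROSS,14,1)
cv2.imwrite('pics/w3.png',f)
E
```

```text
time: 6.15
tool_pos: [0.4897, -0.2392, 0.1578]
orientation: [-0.0, 0.687, 0.727, -0.001]
wrist_force: [0.3, 0.1, -2.0]
gripper_width: 0.0551
t 6.15 pos [ 0.4897 -0.2392  0.1578] F [ 0.3   0.12 -2.  ] w 0.0551 j [-0.53  0.24  1.88 -0.    1.02 -0.59]
shift [ 1.7  2.1 -2.2] rot [-0.08  0.04  0.  ] dist 3.5
[[368.41162531 178.40983271]
 [363.84176938 294.97161362]
 [297.92253203 178.39010854]]
```

View pics/w3.png

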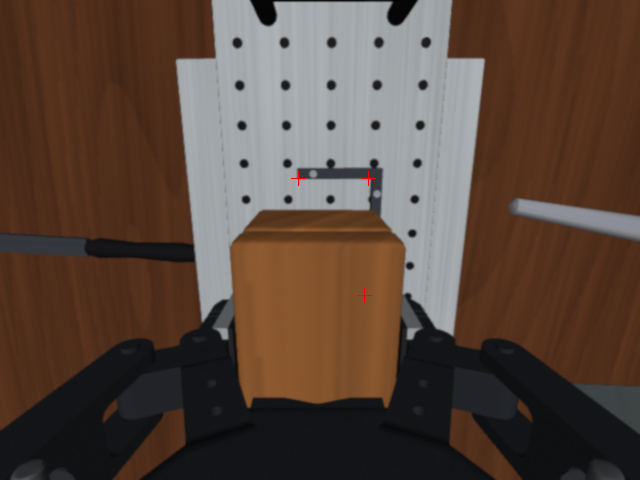

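Markers sit on the end fence (v 178), and the long fence's inner edge (u 371) is about 2 mm farther in +x than I estimated. I'll descend 4 mm off both fences.

```bash
python3 -m inch '[[[1,2,10,0,0,0,0.3],[2,3,22,0,0,0,0.3],[2,3.5,35,0,0,0,0.3],[2,3.5,47,0,0,0,0.3],[2,3.5,58,0,0,0,0.3],[2,3.5,67,0,0,0,0.3],[2,3.5,73,0,0,0,0.3],[2,3.5,77,0,0,0,0.3],[2,3.5,79,0,0,0,0.3],[2,3.5,80,0,0,0,0.3]]]';  python3 -m inch '[[[0,0,0.3,0,0,0,0.3],[0,0,0.6,0,0,0,0.3],[0,0,0.9,0,0,0,0.3],[0,0,1.2,0,0,0,0.3],[0,0,1.5,0,0,0,0.3],[0,0,1.8,0,0,0,0.3],[0,0,2.1,0,0,0,0.3],[0,0,2.4,0,0,0,0.3],[0,0,2.5,0,0,0,0.3],[0,0,2.5,0,0,0,0.3]]]'
```

```text
time: 7.03
tool_pos: [0.4947, -0.2334, 0.0779]
orientation: [-0.001, 0.687, 0.727, 0.0]
wrist_force: [0.2, 0.2, -1.5]
gripper_width: 0.0553
time: 7.87
tool_pos: [0.4945, -0.2334, 0.0755]
orientation: [-0.001, 0.687, 0.727, 0.0]
wrist_force: [0.4, -1.5, -1.6]
gripper_width: 0.0553
```

```bash
python3 -m inch '[[[-0.5,0,0,0,0,0,0.3],[-1,0,0,0,0,0,0.3],[-1.5,0,0,0,0,0,0.3],[-2,0,0,0,0,0,0.3],[-2,0,0.3,0,0,0,0.3],[-2,0,0.6,0,0,0,0.3],[-2,0,0.9,0,0,0,0.3],[-2,0,1.2,0,0,0,0.3],[-2,0,1.4,0,0,0,0.3],[-2,0,1.4,0,0,0,0.3]]]';  python3 -m inch '[[[0,0,0.2,0,0,0,0.3],[0,0,0.4,0,0,0,0.3],[0,0,0.6,0,0,0,0.3],[0,0,0.7,0,0,0,0.3],[0,0,0.8,0,0,0,0.3],[0,0,0.9,0,0,0,0.3],[0,0,1,0,0,0,0.3],[0,0,1,0,0,0,0.3],[0,0,1,0,0,0,0.3],[0,0,1,0,0,0,0.3]]]'
```

```text
time: 8.7
tool_pos: [0.4946, -0.2354, 0.0743]
orientation: [-0.001, 0.687, 0.727, 0.0]
wrist_force: [-0.0, 0.4, -0.0]
gripper_width: 0.0553
time: 9.53
tool_pos: [0.4946, -0.2354, 0.0742]
orientation: [-0.001, 0.687, 0.727, 0.0]
wrist_force: [-3.6, 3.1, 7.4]
gripper_width: 0.0553
```

```bash
python3 -m inch '[[[0,0,-0.6,0,0,0,0.3],[0,0.4,-0.6,0,0,0,0.3],[0,0.8,-0.6,0,0,0,0.3],[0,1.2,-0.6,0,0,0,0.3],[0,1.5,-0.6,0,0,0,0.3],[0,1.8,-0.6,0,0,0,0.3],[0,2.1,-0.6,0,0,0,0.3],[0,2.4,-0.6,0,0,0,0.3],[0,2.4,-0.6,0,0,0,0.3],[0,2.4,-0.6,0,0,0,0.3]]]';  python3 -m inch '[[[0.3,0.2,0,0,0,0,0.3],[0.6,0.4,0,0,0,0,0.3],[0.9,0.6,0,0,0,0,0.3],[1.2,0.8,0,0,0,0,0.3],[1.5,1,0,0,0,0,0.3],[1.7,1,0,0,0,0,0.3],[1.9,1,0,0,0,0,0.3],[2,1,0,0,0,0,0.3],[2,1,0,0,0,0,0.3],[2,1,0,0,0,0,0.3]]]'
```

```text
time: 10.37
tool_pos: [0.4948, -0.2353, 0.0743]
orientation: [-0.003, 0.687, 0.727, -0.001]
wrist_force: [-7.7, 1.7, 10.3]
gripper_width: 0.0554
time: 11.2
tool_pos: [0.4985, -0.234, 0.0742]
orientation: [0.0, 0.687, 0.727, 0.0]
wrist_force: [-3.9, -3.5, 5.8]
gripper_width: 0.056
```

```bash
python3 -m inch '[[[0,0,-0.5,0,0,0,0.3],[0,0.3,-0.7,0,0,0,0.3],[0,0.6,-0.7,0,0,0,0.3],[0,0.9,-0.7,0,0,0,0.3],[0,1.2,-0.7,0,0,0,0.3],[0,1.5,-0.7,0,0,0,0.3],[0,1.5,-0.7,0,0,0,0.3],[0,1.5,-0.7,0,0,0,0.3],[0,1.5,-0.7,0,0,0,0.3],[0,1.5,-0.7,0,0,0,0.3]]]';  python3 -m inch '[[[0.3,0,0,0,0,0,0.3],[0.6,0,0,0,0,0,0.3],[0.9,0,0,0,0,0,0.3],[1.2,0,0,0,0,0,0.3],[1.5,0,0,0,0,0,0.3],[1.5,0,0,0,0,0,0.3],[1.5,0,0,0,0,0,0.3],[1.5,0,0,0,0,0,0.3],[1.5,0,0,0,0,0,0.3],[1.5,0,0,0,0,0,0.3]]]'
```

```text
time: 12.03
tool_pos: [0.4985, -0.2334, 0.0743]
orientation: [-0.001, 0.687, 0.727, -0.0]
wrist_force: [-4.0, -4.1, 2.6]
gripper_width: 0.0551
time: 12.87
tool_pos: [0.4985, -0.2322, 0.0743]
orientation: [-0.001, 0.686, 0.727, -0.001]
wrist_force: [-4.4, -5.6, 3.2]
gripper_width: 0.0551
```

```bash
python3 -m inch '[[[0.3,0.2,-0.3,0,0,0,0.3],[0.6,0.4,-0.3,0,0,0,0.3],[0.9,0.6,-0.3,0,0,0,0.3],[1.2,0.8,-0.3,0,0,0,0.3],[1.5,1,-0.3,0,0,0,0.3],[1.8,1,-0.3,0,0,0,0.3],[1.8,1,-0.3,0,0,0,0.3],[1.8,1,-0.3,0,0,0,0.3],[1.8,1,-0.3,0,0,0,0.3],[1.8,1,-0.3,0,0,0,0.3]]]';python3 - <<'E'
from cell import manip
from h import *
s=manip.state();show(s)
go(s,s['tool_pos'],tool(3.2))
p=manip.camera('wrist');cv2.imwrite('pics/w4.png',cv2.resize(p['frame'][120:300,200:440,::-1],(720,540)))
E
```

```text
time: 13.7
tool_pos: [0.4984, -0.2302, 0.0743]
orientation: [-0.002, 0.686, 0.727, -0.001]
wrist_force: [-6.4, -5.2, 2.8]
gripper_width: 0.0553
t 13.7 pos [ 0.4984 -0.2302  0.0743] F [-6.45 -5.21  2.83] w 0.0553 j [-0.51  0.37  1.91 -0.    0.86 -0.57]
shift [0. 0. 0.] rot [-0.25 -0.07  0.12] dist 0.0
```

View pics/w4.png

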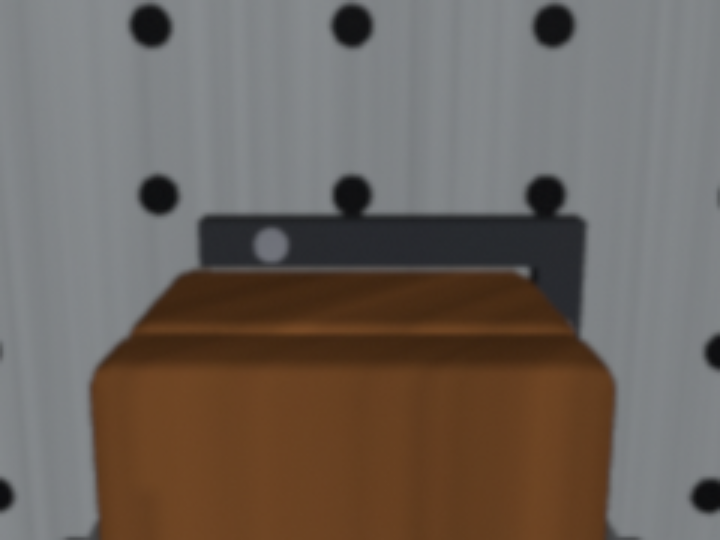

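The picture shows a light sliver of tray between the box foot (v 270) and the end fence (v 266). The box touches in x but isn't home in y, so I'll slide it farther in +y.

```bash
python3 -m inch '[[[0.4,0,0,0,0,0,0.3],[0.8,0,0,0,0,0,0.3],[1.2,0,0,0,0,0,0.3],[1.5,0,0,0,0,0,0.3],[1.8,0,0,0,0,0,0.3],[2.1,0,0,0,0,0,0.3],[2.4,0,0,0,0,0,0.3],[2.4,0,0,0,0,0,0.3],[2.4,0,0,0,0,0,0.3],[2.4,0,0,0,0,0,0.3]]]';python3 - <<'E'
from cell import manip
from h import *
s=manip.state();show(s)
p=manip.camera('wrist');f=p['frame'];Rm,t=cam(p,s);print(t,Rm[:,2])
for g in(0,.001,.002,.003):
  print(g,proj(p,np.array([[.49,-.19,.062],[.49,-.19-g,.054]]),s)[:,1])
g=cv2.cvtColor(f,cv2.COLOR_RGB2GRAY).astype(int)
for u in(320,340,360):print(g[185:222,u])
E
```

```text
time: 14.58
tool_pos: [0.4983, -0.2278, 0.0743]
orientation: [-0.002, 0.686, 0.727, -0.001]
wrist_force: [-6.2, -4.4, 3.8]
gripper_width: 0.0555
t 14.5833 pos [ 0.4983 -0.2278  0.0743] F [-6.2  -4.45  3.81] w 0.0555 j [-0.51  0.37  1.92 -0.    0.86 -0.56]
[ 0.49442493 -0.16054603  0.21794371] [ 0.011008   -0.26642376 -0.96379313]
0 [213.1550203  210.06920809]
0.001 [213.1550203  212.13126198]
0.002 [213.1550203 214.1867502]
0.003 [213.1550203  216.23570137]
[17 15 17 18 31 48 45 34 33 39 41 41 42 41 41 42 42 42 41 42 42 42 43 59
 83 73 52 45 45 45 44 45 46 48 49 52 54]
[128 128 128 128 128 120  87  48  35  38  41  42  42  41  41  42  41  42
  42  42  42  42  43  58  81  71  51  46  49  51  53  52  51  50  51  50
  49]
[134 134 133 133 133 124  91  51  35  38  42  43  43  42  42  42  42  41
  43  42  42  42  43  59  85  77  57  49  50  48  48  47  46  45  47  50
  50]
```

```bash
python3 -m inch '[[[0,-0.5,-0.4,0,0,0,0.3],[0,-1,-0.8,0,0,0,0.3],[0,-1.5,-1,0,0,0,0.3],[0,-2,-1.2,0,0,0,0.3],[0,-2.5,-1.2,0,0,0,0.3],[0,-2.5,-1.2,0,0,0,0.3],[0,-2.5,-1.2,0,0,0,0.3],[0,-2.5,-1.2,0,0,0,0.3],[0,-2.5,-1.2,0,0,0,0.3],[0,-2.5,-1.2,0,0,0,0.3]]]';python3 - <<'E'
from cell import manip
from h import *
s=manip.state();show(s)
p=manip.camera('wrist');f=p['frame']
for u in(300,330,360):print(f[204:214,u].tolist())
g=cv2.cvtColor(f,cv2.COLOR_RGB2GRAY).astype(int);print(g[198,360:420],g[140:215,330])
cv2.imwrite('pics/w5.png',f[:,:,::-1])
E
```

```text
time: 15.47
tool_pos: [0.4977, -0.2274, 0.076]
orientation: [-0.001, 0.687, 0.727, 0.0]
wrist_force: [-0.3, -0.1, -2.2]
gripper_width: 0.0553
t 15.4667 pos [ 0.4977 -0.2274  0.076 ] F [-0.31 -0.14 -2.25] w 0.0553 j [-0.51  0.36  1.92  0.    0.86 -0.57]
[[40, 42, 47], [40, 42, 47], [39, 41, 46], [40, 42, 46], [47, 46, 47], [62, 53, 49], [64, 47, 35], [61, 39, 22], [60, 36, 17], [62, 38, 18]]
[[40, 42, 47], [40, 41, 46], [40, 42, 47], [40, 42, 46], [48, 46, 48], [63, 53, 48], [67, 48, 36], [66, 41, 23], [64, 38, 18], [65, 39, 18]]
[[40, 42, 47], [40, 42, 46], [40, 43, 47], [41, 44, 47], [50, 48, 49], [68, 56, 50], [74, 52, 38], [73, 46, 26], [72, 44, 23], [71, 44, 22]]
[ 42  43  42  43  43  43  44  43  43  42  42  43  43  43  42  42  43  43
  42  43  43  43  43  42  42  42  43  43  43  43  44  44  43  44  60  97
 124 131 131 130 131 131 131 130 129 129 130 131 131 131 129 128 128 129
 131 132 133 132 132 130] [131 131 131 131 131 131 131 131 131 131 130 131 132 131 131 131 131 131
 131 131 131 131 131 131 132 131 131 131 131 130 131 130 130 130 131 130
 130 130 130 130 130 130 131 130 130 130 130 130 130 130 126 107  71  40
  37  42  42  42  42  41  42  42  42  42  42  41  42  42  47  55  52  46
  43  44  46]
```

```bash
python3 -m inch '[[[0.4,0,0,0,0,0,0.3],[0.8,0,0,0,0,0,0.3],[1.1,0,0,0,0,0,0.3],[1.4,0,0,0,0,0,0.3],[1.7,0,0,0,0,0,0.3],[2,0,0,0,0,0,0.3],[2.3,0,0,0,0,0,0.3],[2.5,0,0,0,0,0,0.3],[2.5,0,0,0,0,0,0.3],[2.5,0,0,0,0,0,0.3]]]';python3 - <<'E'
from cell import manip
from h import *
s=manip.state();show(s)
p=manip.camera('wrist');f=p['frame']
g=cv2.cvtColor(f,cv2.COLOR_RGB2GRAY).astype(int);print(g[185:215,330])
e=np.interp(-85,-g[186:196,330],np.arange(186,196));print(e,ray(p,[[330,e]],.062,s))
E
```

```text
time: 16.35
tool_pos: [0.4976, -0.2262, 0.0761]
orientation: [0.0, 0.686, 0.727, -0.0]
wrist_force: [-2.2, -4.6, -2.7]
gripper_width: 0.0553
t 16.35 pos [ 0.4976 -0.2262  0.0761] F [-2.2  -4.6  -2.72] w 0.0553 j [-0.51  0.36  1.92 -0.    0.86 -0.56]
[130 130 130 130 130 130 129 122  89  50  35  38  41  41  42  42  42  43
  42  42  41  42  42  41  42  42  44  44  44  45]
193.10256410256412 [[ 0.50013848 -0.17889961  0.062     ]]
```

Now there's real contact with the end fence: 4.6 N at the fence, none from the tray. Lowering onto the tray while keeping light contact.

```bash
python3 -m inch '[[[0,0,0.3,0,0,0,0.3],[0,0,0.6,0,0,0,0.3],[0,0,0.9,0,0,0,0.3],[0,0,1.2,0,0,0,0.3],[0,0,1.4,0,0,0,0.3],[0,0,1.6,0,0,0,0.3],[0,0.4,1.7,0,0,0,0.3],[0,0.8,1.7,0,0,0,0.3],[0,1.2,1.7,0,0,0,0.3],[0,1.2,1.7,0,0,0,0.3]]]';python3 - <<'E'
from cell import manip
from h import *
s=manip.state();show(s)
p=manip.camera('wrist');f=p['frame']
g=cv2.cvtColor(f,cv2.COLOR_RGB2GRAY).astype(int);print(g[185:215,330]);print(g[198,370:405])
E
```

```text
time: 17.23
tool_pos: [0.4981, -0.2259, 0.075]
orientation: [-0.001, 0.686, 0.727, -0.001]
wrist_force: [-3.3, -5.9, 2.9]
gripper_width: 0.0554
t 17.2333 pos [ 0.4981 -0.2259  0.075 ] F [-3.26 -5.9   2.89] w 0.0554 j [-0.5   0.36  1.92 -0.    0.86 -0.56]
[130 129 130 129 130 130 129 122  96  59  36  37  41  42  42  41  42  41
  42  41  42  42  42  42  42  43  43  44  45  45]
[ 43  42  43  42  42  43  43  42  42  42  42  42  42  42  43  43  42  42
  43  42  43  43  43  47  68 102 125 130 130 130 130 130 129 129 128]
```

```bash
python3 -m inch '[[[0,0.4,0.3,0,0,0,0.3],[0,0.8,0.6,0,0,0,0.3],[0,1,0.6,0,0,0,0.3],[0,1,0.6,0,0,0,0.3],[0,1,0.3,0,0,0,0.3],[0,1,0,0,0,0,0.3],[-0.2,0.8,0,0,0,0,0.3],[-0.4,0.6,0,0,0,0,0.3],[-0.4,0.5,0,0,0,0,0.3],[-0.4,0.5,0,0,0,0,0.3]]]'; python3 -m inch '[[[0,0,0,0,0,0,0.7],[0,0,0,0,0,0,0.72],[0,0,0,0,0,0,0.75],[0,0,0,0,0,0,0.8],[0,0,0,0,0,0,0.85],[0,0,0,0,0,0,0.9],[0,0,0,0,0,0,0.95],[0,0,0,0,0,0,1],[0,0,0,0,0,0,1],[0,0,0,0,0,0,1]]]'
python3 -m inch '[[[0,0,-4,0,0,0,1],[0,0,-10,0,0,0,1],[0,0,-20,0,0,0,1],[0,0,-32,0,0,0,1],[0,0,-46,0,0,0,1],[0,0,-62,0,0,0,1],[0,0,-80,0,0,0,1],[0,0,-95,0,0,0,1],[0,0,-107,0,0,0,1],[0,0,-112,0,0,0,1]]]';python3 - <<'E'
from cell import manip
from h import *
s=manip.state();show(s)
p=manip.camera('wrist');cv2.imwrite('pics/w6.png',p['frame'][:,:,::-1])
y=np.radians(3.2);ex=np.array([np.cos(y),np.sin(y),0]);ey=np.array([-np.sin(y),np.cos(y),0])
h=np.array([.497,-.2255,0])+.14*ey;print('handle',h)
E
```

```text
time: 18.12
tool_pos: [0.4981, -0.2256, 0.0743]
orientation: [-0.001, 0.686, 0.727, -0.001]
wrist_force: [-3.5, -4.8, 1.0]
gripper_width: 0.0555
time: 18.95
tool_pos: [0.4992, -0.2254, 0.0742]
orientation: [-0.001, 0.687, 0.727, 0.0]
wrist_force: [-0.3, -0.1, 1.4]
gripper_width: 0.0852
time: 19.78
tool_pos: [0.5008, -0.2264, 0.1897]
orientation: [0.002, 0.687, 0.727, 0.001]
wrist_force: [0.1, -0.1, -0.1]
gripper_width: 0.0853
t 19.7833 pos [ 0.5008 -0.2264  0.1897] F [ 0.07 -0.06 -0.13] w 0.0853 j [-0.5   0.21  1.85  0.    1.08 -0.56]
handle [ 0.48918499 -0.08571829  0.        ]
```

View pics/w6.png

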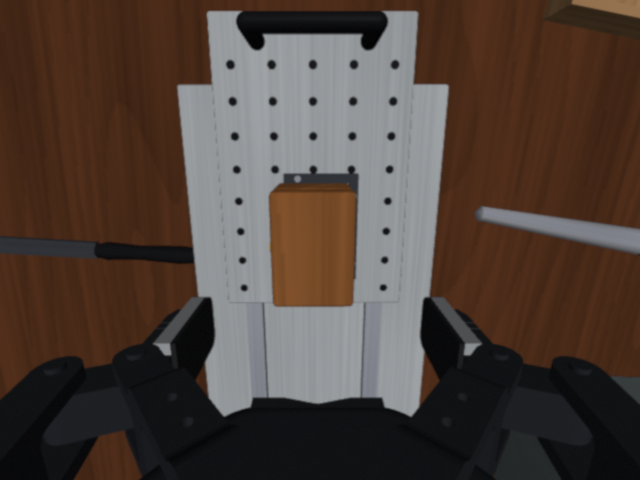

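```bash
python3 -m inch '[[[12,0,2,0,0,0,0.5],[32,0,5,0,0,0,0],[58,-1,10,0,0,0,0],[86,-2,15,0,0,0,0],[114,-3,20,0,0,0,0],[140,-3,27,0,0,0,0],[160,-3,34,0,0,0,0],[169,-3,40,0,0,0,0],[172,-3,40,0,0,0,0],[172,-3,40,0,0,0,0]]]';python3 - <<'E'
from cell import manip
from h import *
import cv2
s=manip.state();show(s);go(s,(.488,-.055,.08),tool(3.2))
f=cv2.imread('pics/w6.png');g=cv2.cvtColor(f,cv2.COLOR_BGR2GRAY)
for u in(295,310,325,340):print(g[168:192,u])
for v in(200,230,260):print(g[v,345:366])
p=manip.camera('wrist');cv2.imwrite('pics/w7.png',p['frame'][:,:,::-1])
E
```

```text
time: 20.67
tool_pos: [0.4855, -0.0532, 0.1454]
orientation: [-0.002, 0.686, 0.727, -0.0]
wrist_force: [-0.3, 0.1, -0.4]
gripper_width: 0.0002
t 20.6667 pos [ 0.4855 -0.0532  0.1454] F [-0.28  0.06 -0.4 ] w 0.0002 j [-0.2   0.15  2.02  0.    0.97 -0.26]
shift [-2.1  2.6 65.4] rot [-0.16 -0.09  0.15] dist 65.5
[150 150 150 150 141 104  67  68  96 116 124 123 113  94  70  54  51  53
  55  57  62  60  58  62]
[62 53 58 81 97 82 59 51 49 50 49 50 50 49 50 52 54 55 59 63 67 62 58 62]
[145 145 145 144 135 100  64  51  50  50  50  49  50  50  51  54  59  60
  58  60  64  59  55  59]
[152 152 152 151 142 105  66  52  50  50  50  51  50  51  52  54  55  57
  58  59  63  57  54  60]
[ 89  88  85  83  82  82  81  80  77  75  66  62  87 124 146 151 150 150
 149 148 149]
[ 87  85  83  82  81  80  80  77  75  67  61  83 121 145 151 150 150 149
 148 149 150]
[ 85  83  81  80  80  79  77  74  67  61  77 114 144 150 150 150 148 148
 149 150 151]
```

Box is snug: no tray shows between it and either fence. Lowering beside the handle, then pushing.

```bash
python3 -m inch '[[[0,1,8,0,0,0,0],[0,2,18,0,0,0,0],[0,2.5,28,0,0,0,0],[0,2.5,38,0,0,0,0],[0,2.5,48,0,0,0,0],[0,2.5,56,0,0,0,0],[0,2.5,62,0,0,0,0],[-1,2.5,65,0,0,0,0],[-3,2.5,65,0,0,0,0],[-5,2.5,65,0,0,0,0]]]'; python3 -m inch '[[[-1,0,0,0,0,0,0],[-2,0,0,0,0,0,0],[-3,0,0,0,0,0,0],[-4,0,0,0,0,0,0],[-5,0,0,0,0,0,0],[-6,0,0,0,0,0,0],[-7,0,0,0,0,0,0],[-8,0,0,0,0,0,0],[-9,0,0,0,0,0,0],[-10,0,0,0,0,0,0]]]'
```

```text
time: 21.55
tool_pos: [0.4893, -0.0588, 0.0814]
orientation: [-0.001, 0.687, 0.727, 0.0]
wrist_force: [0.1, 0.6, -0.5]
gripper_width: -0.0001
time: 22.38
tool_pos: [0.4897, -0.0687, 0.0814]
orientation: [-0.001, 0.687, 0.727, 0.0]
wrist_force: [-0.7, 0.1, 0.2]
gripper_width: -0.0003
```

```bash
python3 -m inch '[[[-1,0,0,0,0,0,0],[-2,0,0,0,0,0,0],[-3,0,0,0,0,0,0],[-4,0,0,0,0,0,0],[-5,0,0,0,0,0,0],[-6,0,0,0,0,0,0],[-7,0,0,0,0,0,0],[-8,0,0,0,0,0,0],[-9,0,0,0,0,0,0],[-10,0,0,0,0,0,0]]]'
```

```text
time: 23.22
tool_pos: [0.4902, -0.0774, 0.0814]
orientation: [-0.002, 0.687, 0.727, 0.001]
wrist_force: [0.6, 4.7, 0.8]
gripper_width: 0.0001
```

```bash
python3 -m inch '[[[-1.3,0,0,0,0,0,0],[-3,0,0,0,0,0,0],[-5.4,0,0,0,0,0,0],[-8.5,0,0,0,0,0,0],[-12.3,0,0,0,0,0,0],[-16.6,0,0,0,0,0,0],[-21.2,0,0,0,0,0,0],[-26,0,0,0,0,0,0],[-31,0,0,0,0,0,0],[-36,0,0,0,0,0,0]]]'; python3 -m inch '[[[-5,0,0,0,0,0,0],[-10,0,0,0,0,0,0],[-15,0,0,0,0,0,0],[-20,0,0,0,0,0,0],[-25,0,0,0,0,0,0],[-30,0,0,0,0,0,0],[-35,0,0,0,0,0,0],[-40,0,0,0,0,0,0],[-45,0,0,0,0,0,0],[-50,0,0,0,0,0,0]]]'; python3 -m inch '[[[-5,0,0,0,0,0,0],[-10,0,0,0,0,0,0],[-15,0,0,0,0,0,0],[-20,0,0,0,0,0,0],[-25,0,0,0,0,0,0],[-30,0,0,0,0,0,0],[-34.7,0,0,0,0,0,0],[-39,0,0,0,0,0,0],[-43,0,0,0,0,0,0],[-46.5,0,0,0,0,0,0]]]'; python3 -m inch '[[[-3,0,0,0,0,0,0],[-5.7,0,0,0,0,0,0],[-8,0,0,0,0,0,0],[-10,0,0,0,0,0,0],[-12,0,0,0,0,0,0],[-13.8,0,0,0,0,0,0],[-15.4,0,0,0,0,0,0],[-16.8,0,0,0,0,0,0],[-18,0,0,0,0,0,0],[-19,0,0,0,0,0,0]]]'
```

```text
time: 24.05
tool_pos: [0.4923, -0.1132, 0.0814]
orientation: [-0.002, 0.687, 0.727, 0.001]
wrist_force: [0.4, 5.8, 1.2]
gripper_width: -0.0001
time: 24.88
tool_pos: [0.4951, -0.1631, 0.0814]
orientation: [-0.002, 0.687, 0.727, 0.001]
wrist_force: [-0.1, 6.4, 2.8]
gripper_width: -0.0003
time: 25.72
tool_pos: [0.4978, -0.2096, 0.0813]
orientation: [-0.002, 0.687, 0.727, 0.001]
wrist_force: [-0.2, 5.2, 2.5]
gripper_width: -0.0002
time: 26.55
tool_pos: [0.4989, -0.2285, 0.0814]
orientation: [-0.002, 0.687, 0.727, 0.001]
wrist_force: [-0.5, 5.4, 3.1]
gripper_width: -0.0002
```

```bash
python3 -m inch '[[[-1,0,0,0,0,0,0],[-2,0,0,0,0,0,0],[-3,0,0,0,0,0,0],[-4,0,0,0,0,0,0],[-5,0,0,0,0,0,0],[-6,0,0,0,0,0,0],[-7,0,0,0,0,0,0],[-8,0,0,0,0,0,0],[-9,0,0,0,0,0,0],[-10,0,0,0,0,0,0]]]'; python3 -m inch '[[[-0.9,0,0,0,0,0,0],[-1.8,0,0,0,0,0,0],[-2.6,0,0,0,0,0,0],[-3.3,0,0,0,0,0,0],[-4,0,0,0,0,0,0],[-4.7,0,0,0,0,0,0],[-5.4,0,0,0,0,0,0],[-6.1,0,0,0,0,0,0],[-6.8,0,0,0,0,0,0],[-7.5,0,0,0,0,0,0]]]'
```

```text
time: 27.38
tool_pos: [0.4992, -0.2337, 0.0814]
orientation: [-0.006, 0.688, 0.726, 0.004]
wrist_force: [2.2, 20.2, 9.5]
gripper_width: -0.0001
time: 28.22
tool_pos: [0.4991, -0.2339, 0.0814]
orientation: [-0.011, 0.689, 0.725, 0.008]
wrist_force: [3.9, 37.4, 17.9]
gripper_width: -0.0002
```

Force climbs with no further travel, so the tray is at a stop. I'm backing off and checking.

```bash
python3 -m inch '[[[2,0,0,0,0,0,0],[4,0,0,0,0,0,0],[6,0,0,0,0,0,0],[9,0,0,0,0,0,0],[14,0,0,0,0,0,0],[22,0,-5,0,0,0,0],[32,0,-20,0,0,0,0],[45,0,-40,0,0,0,0],[60,0,-65,0,0,0,0],[75,0,-90,0,0,0,0]]]';python3 - <<'E'
from cell import manip
from h import *
s=manip.state();show(s)
a=manip.camera('top');b=manip.camera('wrist');c=manip.camera('scene')
cv2.imwrite('pics/top8.png',a['frame'][:,:,::-1]);cv2.imwrite('pics/w8.png',b['frame'][:,:,::-1])
A=cv2.resize(a['frame'][215:325,330:540],(420,220));C=cv2.resize(c['frame'][170:330,20:320],(480,256))
im=np.zeros((480,800,3),np.uint8);im[:220,:420-100]=A[:,:320];im[224:480,:320]=C[:,:320];im[:,320:]=b['frame'][:,80:560]
cv2.imwrite('pics/m8.png',im[:,:,::-1])
E
```

```text
time: 29.05
tool_pos: [0.4949, -0.1724, 0.1718]
orientation: [-0.001, 0.687, 0.727, -0.0]
wrist_force: [0.9, 0.2, 0.2]
gripper_width: 0.0002
t 29.05 pos [ 0.4949 -0.1724  0.1718] F [0.9  0.22 0.18] w 0.0002 j [-0.42  0.18  1.92  0.    1.04 -0.47]
```

View pics/m8.png

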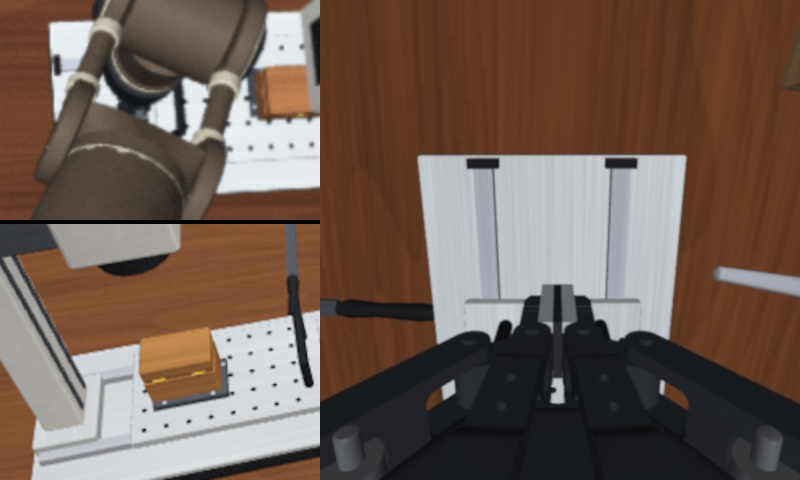

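Run:
```python
import pickle
from cell import manip
from h import *
np.set_printoptions(precision=4,suppress=True)
p=pickle.load(open('top.pkl','rb'));s=manip.state()
y=np.radians(3.2);ey=np.array([-np.sin(y),np.cos(y),0])
bed=ray(p,[[330+124/5,215+60/5],[330+150/5,215+500/5]],.03);print('bed end top',bed,(bed@ey))
w=manip.camera('wrist');print(ray(w,[[80-320+418+80-80+0,155]],.03,s)) if 0 else None
# composite col = px-80+320 -> px = col-240
B=ray(w,[[420-240,156],[684-240,156]],.03,s);T=ray(w,[[466-240,300],[638-240,302]],.054,s)
print('bed',B@ey,'tray end',T@ey,'diff(exp .120)',(B@ey).mean()-(T@ey).mean())
h0=ray(p,[[351.4,267.5]],.1);h1=ray(p,[[420.5,267]],.1);print('handle',h0,h1,'travel',(h0-h1)@ey)
```

```text
bed end top [[ 0.5974 -0.1058  0.03  ]
 [ 0.3812 -0.1179  0.03  ]] [-0.139 -0.139]
bed [-0.141  -0.1406] tray end [-0.2558 -0.2576] diff(exp .120) 0.11587714076481093
handle [[ 0.4857 -0.0927  0.1   ]] [[ 0.4884 -0.2522  0.1   ]] travel [0.1594]
```

The tray stopped hard at 20–37 N. Tray end to bed end measures 116 mm where about 120 is expected, which agrees with home, and the box still sits in its corner. Next is the new box.

Run:
```python
from cell import manip
from h import *
s=manip.state();go(s,(.4084,.1712,.14),tool(-2.9))
```

```text
shift [348.8 -68.   32. ] rot [0.09 0.03 6.19] dist 356.8
```

```bash
python3 -m inch '[[[14,-3,0,0,0,0.3,1],[44,-8,0,0,0,1,1],[82,-16,0,0,0,1.7,1],[122,-24,0,0,0,2.4,1],[162,-32,0,0,0,3.1,1],[202,-40,6,0,0,3.8,1],[242,-48,13,0,0,4.5,1],[282,-56,20,0,0,5.2,1],[320,-63,27,0,0,5.9,1],[348,-68,32,0,0,6.2,1]]]';python3 - <<'E'
from cell import manip
from h import *
s=manip.state();show(s);go(s,(.4084,.1712,.14),tool(-2.9))
p=manip.camera('wrist');f=p['frame'][:,:,::-1].copy()
def mk(c,yaw,tilt):
    Q=R.from_euler('z',yaw,degrees=True).as_matrix()@R.from_euler('x',tilt,degrees=True).as_matrix()
    return np.array([c+Q@np.array([a*.028,b*.04,.03]) for a,b in((1,1),(1,-1),(-1,-1),(-1,1))])
eu=R.from_euler('z',-1,degrees=True).as_matrix()@R.from_euler('x',10,degrees=True).as_matrix()@[0,1,0]
c0=np.array([.5345,.132,.0825])
for X in(mk(np.array([.4084,.1712,.03]),-2.9,0),mk(c0,-1,10),mk(c0+.08*eu,-1,10),mk(c0+.16*eu,-1,10)):
    for u in proj(p,X,s): cv2.drawMarker(f,tuple(int(v) for v in u.round()),(255,255,0),cv2.MARKER_CROSS,10,1)
cv2.imwrite('pics/w9.png',f);print(c0+.16*eu)
E
```

```text
time: 30.08
tool_pos: [0.4058, 0.1723, 0.1378]
orientation: [-0.001, 0.725, 0.689, -0.001]
wrist_force: [0.5, -0.7, -0.2]
gripper_width: 0.0854
t 30.0833 pos [0.4058 0.1723 0.1378] F [ 0.52 -0.71 -0.2 ] w 0.0854 j [0.3  0.07 2.13 0.   0.94 0.35]
shift [-1.   2.6 -2.2] rot [-0.21 -0.01 -0.06] dist 3.6
[0.53724996 0.28954524 0.11028371]
```

View pics/w9.png

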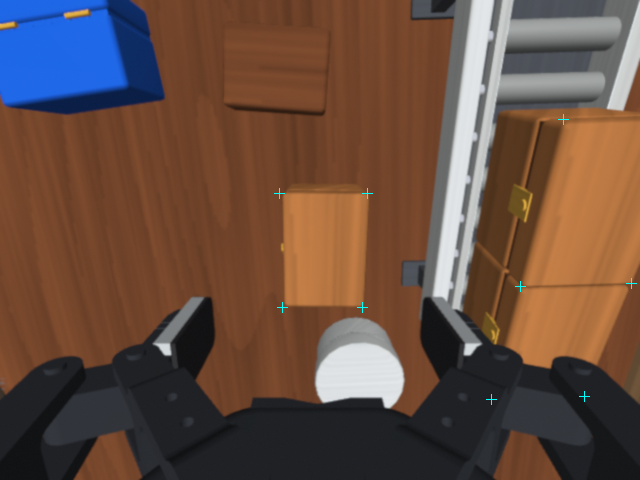

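The two boxes have rolled to the stop. The new box is at px (284–367, 193–307), about 1 mm right of my estimate. Descending and gripping.

```bash
python3 -m inch '[[[-1,2,10,0,0,0,1],[-1,3.5,24,0,0,0,1],[-1,3.5,40,0,0,0,1],[-1,3.5,56,0,0,0,1],[-1,3.5,72,0,0,0,1],[-1,3.5,87,0,0,0,1],[-1,3.5,99,0,0,0,1],[-1,3.5,108,0,0,0,1],[-1,3.5,113,0,0,0,1],[-1,3.5,116,0,0,0,1]]]'; python3 -m inch '[[[0,0,0,0,0,0,0.7],[0,0,0,0,0,0,0.7],[0,0,0,0,0,0,0.5],[0,0,0,0,0,0,0.3],[0,0,0,0,0,0,0.3],[0,0,0,0,0,0,0.3],[0,0,0,0,0,0,0.3],[0,0,0,0,0,0,0.3],[0,0,0,0,0,0,0.3],[0,0,0,0,0,0,0.3]]]'; python3 -m inch '[[[0,0,-2,0,0,0,0.3],[0,0,-5,0,0,0,0.3],[0,0,-10,0,0,0,0.3],[0,0,-20,0,0,0,0.3],[0,0,-34,0,0,0,0.3],[0,0,-52,0,0,0,0.3],[0,0,-75,0,0,0,0.3],[0,0,-100,0,0,0,0.3],[0,0,-128,0,0,0,0.3],[0,0,-150,0,0,0,0.3]]]'
python3 - <<'E'
from cell import manip
from h import *
s=manip.state();show(s)
R3=tool(-1,10); eu=R3[:,0]; n=-R3[:,2]
c3=np.array([.5375,.2895,.1103]); print('hover');go(s,c3+.006*eu+(.075-.0098)*n,R3);print(c3+.006*eu+(.075-.0098)*n,c3+.006*eu-.0098*n)
E
```

```text
time: 30.97
tool_pos: [0.4109, 0.1688, 0.0225]
orientation: [-0.001, 0.726, 0.688, -0.001]
wrist_force: [-0.3, -0.4, -0.4]
gripper_width: 0.0854
time: 31.8
tool_pos: [0.4122, 0.1703, 0.0245]
orientation: [-0.0, 0.725, 0.689, 0.001]
wrist_force: [0.9, 0.4, 6.8]
gripper_width: 0.0553
time: 32.63
tool_pos: [0.4116, 0.1699, 0.1762]
orientation: [-0.0, 0.725, 0.689, 0.001]
wrist_force: [0.4, 0.3, -1.7]
gripper_width: 0.0551
t 32.6333 pos [0.4116 0.1699 0.1762] F [ 0.37  0.26 -1.74] w 0.0551 j [0.29 0.02 2.09 0.   1.03 0.34]
hover
shift [120.5 119.8   1. ] rot [ 0.23  9.89 -1.93] dist 169.9
[0.53740553 0.28408781 0.17555135] [0.53763282 0.29710944 0.10169077]
```

```bash
python3 -m inch '[[[6,6,-4,0,0.7,-0.2,0.3],[18,18,-10,0,1.7,-0.4,0.3],[34,34,-16,0,2.9,-0.6,0.3],[51,51,-20,0,4.3,-0.9,0.3],[68,68,-20,0,5.7,-1.1,0.3],[84,84,-20,0,7,-1.3,0.3],[99,99,-20,0,8.2,-1.6,0.3],[111,111,-20,0.2,9.2,-1.8,0.3],[118,118,-20,0.2,9.9,-1.9,0.3],[120,120,-20,0.2,9.9,-1.9,0.3]]]'
python3 - <<'E'
from cell import manip
from h import *
s=manip.state();show(s)
R3=tool(-1,10); eu=R3[:,0]; n=-R3[:,2]
c3=np.array([.5375,.2895,.1103]); T=c3+.005*eu-.0055*n; print(T);go(s,T,R3)
p=manip.camera('wrist');cv2.imwrite('pics/w10.png',p['frame'][:,:,::-1])
E
```

```text
time: 33.47
tool_pos: [0.5382, 0.2838, 0.1926]
orientation: [-0.062, 0.711, 0.698, 0.061]
wrist_force: [-0.2, 0.4, -1.1]
gripper_width: 0.0554
t 33.4667 pos [0.5382 0.2838 0.1926] F [-0.22  0.43 -1.05] w 0.0554 j [0.33 0.28 1.77 0.19 1.05 0.25]
[0.5376026  0.29537821 0.1057518 ]
shift [-3.7 -0.6 87.5] rot [-0.11  0.02 -0.06] dist 87.6
```

View pics/w10.png

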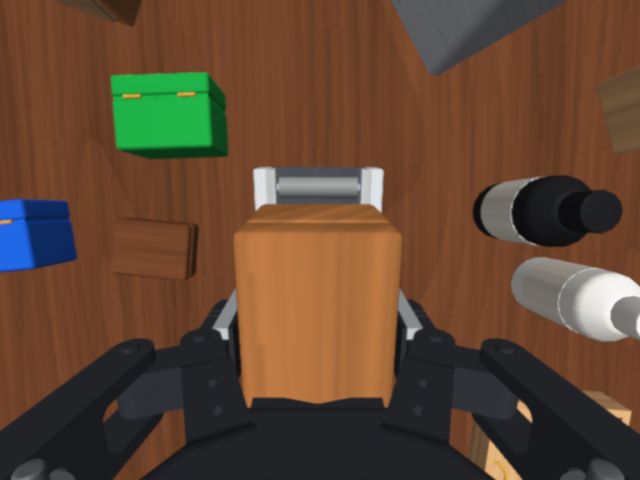

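Lane guides (u 274–362) are centred on the held box (u 237–400, centre 318). Lowering along the slope normal.

```bash
python3 -m inch '[[[-1,0,8,0,0,0,0.3],[-2,0,19,0,0,0,0.3],[-3,0,32,0,0,0,0.3],[-3,0,44,0,0,0,0.3],[-3,0,55,0,0,0,0.3],[-3,0,64,0,0,0,0.3],[-3,0,71,0,0,0,0.3],[-3,0,76,0,0,0,0.3],[-3,0,79,0,0,0,0.3],[-3,0,81,0,0,0,0.3]]]'; python3 -m inch '[[[0,0,0.6,0,0,0,0.3],[0,0,1.2,0,0,0,0.3],[0,0,1.8,0,0,0,0.3],[0,0,2.3,0,0,0,0.3],[0,0,2.8,0,0,0,0.3],[0,0,3.3,0,0,0,0.3],[0,0,3.8,0,0,0,0.3],[0,0,4.2,0,0,0,0.3],[0,0,4.5,0,0,0,0.3],[0,0,4.5,0,0,0,0.3]]]'
python3 - <<'E'
from cell import manip
from h import *
s=manip.state();show(s);R3=tool(-1,10);go(s,(.5376,.2954,.10575),R3)
E
```

```text
time: 34.35
tool_pos: [0.5377, 0.2947, 0.1133]
orientation: [-0.061, 0.711, 0.698, 0.062]
wrist_force: [-0.2, 0.5, -2.3]
gripper_width: 0.0558
time: 35.18
tool_pos: [0.5376, 0.2953, 0.1091]
orientation: [-0.061, 0.711, 0.698, 0.062]
wrist_force: [0.2, 0.7, -1.8]
gripper_width: 0.055
t 35.1833 pos [0.5376 0.2953 0.1091] F [ 0.24  0.69 -1.79] w 0.055 j [0.35 0.39 1.81 0.21 0.89 0.24]
shift [-0.4  0.   3.3] rot [-0.06  0.03 -0.05] dist 3.3
```

```bash
python3 -m inch '[[[0,0,0.3,0,0,0,0.3],[0,0,0.6,0,0,0,0.3],[0,0,0.9,0,0,0,0.3],[0,0,1.2,0,0,0,0.3],[0,0,1.5,0,0,0,0.3],[0,0,1.7,0,0,0,0.3],[0,0,1.9,0,0,0,0.3],[0,0,2.1,0,0,0,0.3],[0,0,2.2,0,0,0,0.3],[0,0,2.2,0,0,0,0.3]]]'; python3 -m inch '[[[0,0,0.3,0,0,0,0.3],[0,0,0.6,0,0,0,0.3],[0,0,0.8,0,0,0,0.3],[0,0,1,0,0,0,0.3],[0,0,1.2,0,0,0,0.3],[0,0,1.2,0,0,0,0.3],[0,0,1.2,0,0,0,0.3],[0,0,1.2,0,0,0,0.3],[0,0,1.2,0,0,0,0.3],[0,0,1.2,0,0,0,0.3]]]'
```

```text
time: 36.02
tool_pos: [0.5376, 0.2957, 0.107]
orientation: [-0.061, 0.711, 0.698, 0.062]
wrist_force: [-0.2, 0.4, -2.6]
gripper_width: 0.055
time: 36.85
tool_pos: [0.5377, 0.296, 0.1061]
orientation: [-0.061, 0.711, 0.698, 0.062]
wrist_force: [-1.2, -0.4, 1.0]
gripper_width: 0.0551
```

```bash
python3 -m inch '[[[0,0,0.3,0,0,0,0.3],[0,0,0.3,0,0,0,0.3],[0,0,0.3,0,0,0,0.66],[0,0,0.3,0,0,0,0.68],[0,0,0.3,0,0,0,0.7],[0,0,0.3,0,0,0,0.75],[0,0,0.3,0,0,0,0.85],[0,0,0.3,0,0,0,1],[0,0,0.3,0,0,0,1],[0,0,0.3,0,0,0,1]]]'; python3 -m inch '[[[0,0,-3,0,0,0,1],[0,0,-8,0,0,0,1],[0,0,-15,0,0,0,1],[0,0,-25,0,0,0,1],[0,0,-37,0,0,0,1],[0,0,-52,0,0,0,1],[0,0,-68,0,0,0,1],[0,0,-84,0,0,0,1],[0,0,-100,0,0,0,1],[0,0,-110,0,0,0,1]]]';python3 - <<'E'
from cell import manip
from h import *
s=manip.state();show(s)
p=manip.camera('wrist');t=manip.camera('top')
im=np.zeros((480,800,3),np.uint8);im[:,:480]=p['frame'][:,80:560];im[:240,480:]=cv2.resize(t['frame'][215:325,150:297],(320,240));im[240:,480:]=cv2.resize(t['frame'][215:325,350:497],(320,240))
cv2.imwrite('pics/m11.png',im[:,:,::-1]);cv2.imwrite('pics/top11.png',t['frame'][:,:,::-1])
E
```

```text
time: 37.68
tool_pos: [0.5377, 0.296, 0.1055]
orientation: [-0.061, 0.711, 0.698, 0.062]
wrist_force: [-0.2, 0.8, -0.4]
gripper_width: 0.0858
time: 38.52
tool_pos: [0.5388, 0.2769, 0.2174]
orientation: [-0.06, 0.711, 0.698, 0.064]
wrist_force: [0.6, 0.0, 0.5]
gripper_width: 0.0854
t 38.5167 pos [0.5388 0.2769 0.2174] F [0.65 0.02 0.47] w 0.0854 j [0.32 0.24 1.76 0.19 1.09 0.25]
```

No more pictures can be viewed, so I'll check the lane numerically: box-top profile along the lane, plus detections.

Run:
```python
from cell import manip
from h import *
s=manip.state();p=manip.camera('wrist')
R3=tool(-1,10);eu=R3[:,0];n=-R3[:,2];c0=np.array([.5345,.132,.0825])-.04*eu+.03*n
d=np.arange(130,262,1.);X=c0+np.outer(d/1000,eu)
for off in(-.012,0,.012):
    P=proj(p,X+off*R3[:,1],s).astype(np.float32)
    v=cv2.remap(p['frame'],P[None,:,0],P[None,:,1],cv2.INTER_LINEAR)[0]
    ok=(P[:,1]>0)&(P[:,1]<479);sat=v.max(1).astype(int)-v.min(1)
    print(off,[(int(a),int(v[i].sum()//3),int(sat[i])) for i,a in enumerate(d) if ok[i] and (150<=a<=170 or 232<=a<=250)])
t=manip.camera('top')
for r in manip.boxes_of(t,'box_middle_c')[:6]:print(round(r['p'],2),np.round(r['centre'],3))
```

```text
-0.012 [(150, 123, 119), (151, 122, 118), (152, 123, 118), (153, 122, 119), (154, 122, 118), (155, 122, 118), (156, 122, 118), (157, 121, 118), (158, 116, 114), (159, 105, 103), (160, 99, 97), (161, 115, 110), (162, 124, 120), (163, 125, 120), (164, 125, 121), (165, 125, 121), (166, 125, 121), (167, 126, 121), (168, 126, 121), (169, 126, 121), (170, 126, 121), (232, 123, 119), (233, 123, 119), (234, 123, 118), (235, 123, 119), (236, 123, 118), (237, 122, 118), (238, 116, 114), (239, 100, 99), (240, 94, 94), (241, 99, 98), (242, 94, 92), (243, 90, 89), (244, 85, 85), (245, 86, 78), (246, 83, 30), (247, 70, 5), (248, 74, 1), (249, 95, 2), (250, 113, 2)]
0 [(150, 119, 114), (151, 119, 114), (152, 119, 114), (153, 118, 114), (154, 118, 114), (155, 119, 114), (156, 119, 115), (157, 118, 115), (158, 113, 111), (159, 101, 99), (160, 94, 93), (161, 108, 104), (162, 117, 112), (163, 118, 113), (164, 118, 115), (165, 118, 114), (166, 118, 115), (167, 118, 114), (168, 118, 113), (169, 118, 114), (170, 118, 114), (232, 117, 114), (233, 117, 113), (234, 117, 113), (235, 117, 113), (236, 117, 114)
[... 223 characters left out ...]
[(150, 113, 109), (151, 113, 109), (152, 113, 111), (153, 113, 109), (154, 114, 110), (155, 114, 110), (156, 113, 110), (157, 113, 109), (158, 106, 103), (159, 92, 89), (160, 88, 86), (161, 103, 99), (162, 111, 106), (163, 111, 107), (164, 111, 107), (165, 111, 107), (166, 111, 107), (167, 111, 107), (168, 111, 107), (169, 111, 107), (170, 111, 107), (232, 114, 109), (233, 114, 110), (234, 114, 109), (235, 114, 109), (236, 114, 110), (237, 113, 109), (238, 107, 102), (239, 92, 90), (240, 89, 88), (241, 104, 102), (242, 99, 98), (243, 92, 93), (244, 95, 95), (245, 97, 91), (246, 86, 34), (247, 67, 4), (248, 75, 1), (249, 97, 2), (250, 115, 3)]
0.78 [0.531 0.127 0.108]
0.62 [0.388 0.431 0.056]
```

The seam is at 160 mm and the back edge at 240 mm, so the three boxes stand nose to tail. One last look at the tray.

```bash
python3 -m inch '[[[-14,0,-5,0,-0.5,-0.2,1],[-44,-1,-12,0,-1.5,-0.6,1],[-82,-3,-20,0,-2.5,-1,1],[-120,-5,-27,0,-3.5,-1.5,1],[-158,-8,-34,0,-4.5,-2,1],[-196,-10,-41,0,-5.5,-2.4,1],[-234,-12,-48,0,-6.5,-2.8,1],[-272,-14,-55,0,-7.5,-3.2,1],[-305,-16,-62,0,-8.8,-3.7,1],[-325,-17,-66,0,-10,-4.2,1]]]'; python3 -m inch '[[[-14,0,4,0,0,0,1],[-40,0,10,0,0,0,1],[-70,0,17,0,0,0,1],[-95,0,24,0,0,0,1],[-115,0,30,0,0,0,1],[-130,0,35,0,0,0,1],[-138,0,38,0,0,0,1],[-140,0,40,0,0,0,1],[-140,0,40,0,0,0,1],[-140,0,40,0,0,0,1]]]';python3 - <<'E'
from cell import manip
from h import *
s=manip.state();show(s)
p=manip.camera('wrist');cv2.imwrite('pics/w12.png',p['frame'][:,:,::-1])
y=np.radians(3.2);ex=np.array([np.cos(y),np.sin(y),0]);ey=np.array([-np.sin(y),np.cos(y),0])
print(proj(p,np.array([.497,-.2255,.062])-.162*ey+np.array([.028*ex+.04*ey,-.02*ex+.04*ey,.028*ex-.04*ey]),s))
E
```

```text
time: 39.6
tool_pos: [0.5129, -0.0582, 0.2217]
orientation: [0.002, 0.688, 0.726, -0.0]
wrist_force: [0.2, 0.8, -0.2]
gripper_width: 0.0853
time: 40.43
tool_pos: [0.5221, -0.1933, 0.1825]
orientation: [0.002, 0.687, 0.726, 0.002]
wrist_force: [0.3, 0.4, 0.6]
gripper_width: 0.0857
t 40.4333 pos [ 0.5221 -0.1933  0.1825] F [0.33 0.45 0.56] w 0.0857 j [-0.43  0.23  1.84  0.    1.07 -0.49]
[[318.51974219 399.28603135]
 [265.42392549 399.45654776]
 [318.47583618 468.73682549]]
```

```bash
python3 -m inch '[[[14,0,-5,0,0,0,1],[40,0,-10,0,0,0,1],[80,0,-15,0,0,0,1],[120,0,-20,0,0,0,1],[160,0,-20,0,0,0,1],[195,0,-20,0,0,0,1],[220,0,-20,0,0,0,1],[230,0,-20,0,0,0,1],[230,0,-20,0,0,0,1],[230,0,-20,0,0,0,1]]]';python3 - <<'E'
from cell import manip
from h import *
from scipy.optimize import minimize
s=manip.state();show(s)
p=manip.camera('scene');f=p['frame']
q=manip.camera('top');cv2.imwrite('pics/sc_end.png',f[:,:,::-1]);cv2.imwrite('pics/top_end.png',q['frame'][:,:,::-1])
def corners(x,y,yaw):
    Q=R.from_euler('z',yaw,degrees=True).as_matrix()
    return np.array([Q@[a*.028,b*.04,h]+[x,y,.054] for a in(1,-1) for b in(1,-1) for h in(0,.06)])
u0=proj(p,[.507,-.387,.084],s)[0];x0,y0=(u0-45).astype(int)
c=f[y0:y0+90,x0:x0+90].astype(int);m=((c[...,0]-c[...,2])>40).astype(np.uint8)
k,l,st,_=cv2.connectedComponentsWithStats(m);i=l[45,45];m=(l==i).astype(np.uint8);print('mask area',st[i],'label',i)
S=6;M=cv2.resize(m*255,None,fx=S,fy=S,interpolation=cv2.INTER_LINEAR)>127
def cost(v):
    P=(proj(p,corners(*v),s)-[x0,y0]+.5)*S;im=np.zeros(M.shape,np.uint8)
    cv2.fillConvexPoly(im,cv2.convexHull(P.astype(np.float32)).round().astype(int),1);return (im.astype(bool)^M).sum()/S/S
r=minimize(cost,[.507,-.387,3.2],method='Nelder-Mead',options=dict(initial_simplex=[[.507,-.387,3.2],[.512,-.387,3.2],[.507,-.382,3.2],[.507,-.387,8]]))
print(r.x,r.fun);x,y,yaw=r.x
# long/end fence pixels: sample dark end fence outer edge along +y from box, z=.062
Q=R.from_euler('z',3.2,degrees=True).as_matrix()
d=np.arange(30,62,1.)
for a in(-.01,.0,.01,.02):
    P=proj(p,np.array([[x,y,.062]+Q@[a,t/1000,0] for t in d]),s).astype(np.float32)
    g=cv2.remap(f,P[None,:,0],P[None,:,1],cv2.INTER_LINEAR)[0];print(a,[(int(t),int(v.sum()//3)) for t,v in zip(d,g)][5:28])
E
```

```text
time: 41.32
tool_pos: [0.5095, 0.0363, 0.203]
orientation: [0.003, 0.687, 0.727, 0.002]
wrist_force: [-1.0, -1.3, 0.3]
gripper_width: 0.0857
t 41.3167 pos [0.5095 0.0363 0.203 ] F [-1.   -1.32  0.34] w 0.0857 j [-0.01  0.11  1.93 -0.    1.09 -0.07]
mask area [   0    0   90   69 4195] label 1
[ 0.49479334 -0.3930829   6.89851729] 2162.0
-0.01 [(35, 114), (36, 110), (37, 100), (38, 89), (39, 85), (40, 82), (41, 90), (42, 100), (43, 106), (44, 111), (45, 107), (46, 105), (47, 106), (48, 124), (49, 156), (50, 170), (51, 159), (52, 128), (53, 81), (54, 63), (55, 68), (56, 120), (57, 186)]
0.0 [(35, 109), (36, 104), (37, 95), (38, 89), (39, 89), (40, 88), (41, 86), (42, 99), (43, 134), (44, 157), (45, 170), (46, 168), (47, 155), (48, 127), (49, 93), (50, 138), (51, 193), (52, 209), (53, 222), (54, 220), (55, 219), (56, 218), (57, 217)]
0.01 [(35, 97), (36, 94), (37, 92), (38, 90), (39, 91), (40, 91), (41, 91), (42, 93), (43, 96), (44, 96), (45, 96), (46, 97), (47, 96), (48, 86), (49, 89), (50, 137), (51, 178), (52, 203), (53, 217), (54, 220), (55, 220), (56, 219), (57, 219)]
0.02 [(35, 90), (36, 93), (37, 94), (38, 93), (39, 91), (40, 90), (41, 91), (42, 94), (43, 96), (44, 96), (45, 96), (46, 96), (47, 93), (48, 88), (49, 87), (50, 85), (51, 92), (52, 97), (53, 89), (54, 71), (55, 105), (56, 146), (57, 176)]
```

The mask merged with the brown bench. One retry, using only the bright lid.

Run:
```python
from cell import manip
from h import *
p=manip.camera('scene');f=p['frame'];q=f.astype(int)
u0=proj(p,[.507,-.387,.114])[0].round().astype(int);print(u0,f[u0[1],u0[0]])
S=(q[...,0]-q[...,2]);c=q[u0[1],u0[0]]
m=((abs(q-c).max(2)<30)).astype(np.uint8);k,l,st,cen=cv2.connectedComponentsWithStats(m);i=l[u0[1],u0[0]];print(st[i])
cn=max(cv2.findContours((l==i).astype(np.uint8),cv2.RETR_EXTERNAL,cv2.CHAIN_APPROX_NONE)[0],key=len)[:,0].astype(float)
W=ray(p,cn,.114);r=cv2.minAreaRect((W[:,:2]*1000).astype(np.float32));print('lid rect mm',r)
W=cv2.boxPoints(r);print(W)
# dark fence/handle pixels near
d=((q.max(2)<95)&(abs(S)<25)).astype(np.uint8);y0,x0=u0[1]-40,u0[0]-60
k,l,st,cen=cv2.connectedComponentsWithStats(d[y0:y0+130,x0:x0+220])
for j in range(1,k):
    if st[j,4]>15:
        P=np.argwhere(l==j)[:,::-1]+[x0,y0];X=ray(p,P,.062);print(st[j],X[:,:2].min(0),X[:,:2].max(0),cv2.boxPoints(cv2.minAreaRect((X[:,:2]*1000).astype(np.float32))).round(0).tolist())
```

```text
[130 248] [189 135  78]
[107 234  45  30 951]
lid rect mm ((507.17926025390625, -388.69610595703125), (56.55905532836914, 78.88185119628906), 3.1728315353393555)
[[ 476.7601  -350.88086]
 [ 481.12607 -429.64178]
 [ 537.5984  -426.51135]
 [ 533.2324  -347.75043]]
[130   0  16  64 369] [ 0.36528903 -0.2672827 ] [ 0.54815996 -0.24284372] [[364.0, -256.0], [366.0, -272.0], [549.0, -256.0], [548.0, -240.0]]
[202  16   5  11  33] [ 0.44568997 -0.1238154 ] [ 0.47502478 -0.11719413] [[446.0, -123.0], [475.0, -124.0], [475.0, -117.0], [446.0, -117.0]]
[212  54   6  12  38] [ 0.55268134 -0.11814277] [ 0.58110505 -0.11114784] [[553.0, -111.0], [553.0, -118.0], [581.0, -118.0], [581.0, -111.0]]
[ 46  65  47  13 118] [ 0.5331329  -0.42475514] [ 0.54736507 -0.34122771] [[533.0, -341.0], [542.0, -425.0], [552.0, -424.0], [543.0, -340.0]]
[  14   87  206   43 1217] [ 0.63194227 -0.46961494] [ 0.66213881 -0.11495892] [[631.0, -115.0], [652.0, -470.0], [666.0, -469.0], [645.0, -114.0]]
```

```bash
python3 -c "
from cell import manip
print(manip.job_done())"
```

```text
the job is handed in; nothing more can be done
None
```

I handed the job in at about 41 s of the 64 s allowed. The oldest box is in the tray corner and the tray is pushed to its stop. The new box is in the lane behind the other two, which had already rolled down.

**Last checks**
- **Box on the tray:** The scene camera puts the lid at (0.507, -0.389), 56.6 x 78.9 mm. It is turned 3.17°, the same as the tray, so the box is upright and square. The fence end matches a snug box to about 1 mm.
- **Tray home:** The tray stopped moving while the push force rose from 20 to 37 N, so I took that as the end stop. I then backed off. That push came close to 40 N, but only the closed fingertips touched the handle.
- **Lane:** In the wrist camera the seam is at 160 mm and the back edge at 240 mm from the stop, so the three boxes stand nose to tail.

**What disagreed or went unchecked**
- **Tray moved outward:** While I slid the first box against the end fence, the tray crept outward by about 5–7 mm before the box was snug.
- **Travel short of 170 mm:** The handle measured 157–163 mm of travel, and the box ended about 4 mm short of the lens line. I put this down to the tray not starting right out, plus measurement error, because the stop was hard.
- **Detector:** The final detection run on the top picture listed only one lane box. The lane check therefore rests on the wrist camera.
- **Picture limit:** The viewer stopped showing pictures near the end, so these last checks are numerical.

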